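Deburr the tube socket of a fossil mount

ROBOT

A 6-joint arm with a two-finger parallel gripper is mounted at the origin on the work surface. World frame = base frame: x ahead of the robot, y to its left, z up, the work surface at z = 0. Lengths are in m, angles in rad, forces in N, time in s.
With the tool pointing down it reaches from about 0.35 to 0.85 m from the base axis. Payload 8.1 kg.
Tool frame: the origin (TCP) lies at the very end of the fingers, on their centre line; the grasp point (between the pads) lies 19 mm behind it; z points along the fingers, x is the direction in which the jaws open and shut, and the axes are right-handed (so a half turn about z gives the same grasp; the last joint's range is limited). The gripper opens to 85 mm and grips with 20 to 120 N. Pads are 22 mm wide; open, the fingers measure 114 mm over their backs; the gripper's body (76 mm by 85 mm) begins 54 mm behind the grasp point. The pads swing forward as they close: fully open they stand 13 mm farther back than shut.
Start: joints at [1.189, 0.13, 1.488, -0, 1.523, -0.085], TCP at [0.175, 0.574, 0.231] pointing down, gripper open.
Joint ranges: [-2.96, 2.96], [-0.89, 2.26], [0.02, 2.5], [-1.34, 4.48], [0, 2.73], [-2.66, 2.66]. Speed limits (rad/s): [2.39, 2.39, 2.79, 3.14, 3.14, 3.14].

INTERFACE

Orientations are given as [roll, pitch, yaw] about the fixed x, y, z axes, in that order (R = Rz(yaw) Ry(pitch) Rx(roll)).
In Python, from rig import manip gives the robot as it stands.
- The arm moves only by the tool drive_tool, never from a script. Its argument "plan" is a list that holds one entry, the list of rows, each a list of 7 numbers: the shift along the world's x, y, z in m, then the turn, a rotation vector about the world's x, y, z in rad, then the opening, from -1 (shut) to 1 (fully open), so that 0 is half open. A call has 1 to 10 rows; each row shifts and turns the commanded pose from where the row before left it; what a row does not reach is not made up. A row lasts 1/10 s, in which the tool goes at most 50 mm and 8.59 degrees, less where a joint would pass 70% of its speed; a pose out of reach is approached as far as the arm can. A call is refused whole if a number of a shift passes 0.05 or a number of a turn 0.15, either way. A call with a gripper value outside its range is refused whole. The fingers move at their own pace and stop on an object; "squeeze" is the grip in N (left out, the last holds). Time passes only in rows, so rows that do not move let the fingers close. It gives the time, the measured TCP pose, the force and the opening at its end, in the units of the state.
- manip.read_state(): the state, without advancing time (a new reading comes with each control period).
- manip.get_image(name): name is "side" or "top" or "wrist"; returns the picture (400x640x3 uint8, blue, green, red); there is no depth.
- manip.camera_params(name): a dict with "vfov" (degrees; the focal length in pixels is half the picture's height over the tangent of half this angle, whatever the lens; pixels are square), "cx", "cy" (the principal point, pixels), "position" and "rotation" of the camera in the world. Camera axes: x right, y up, looking along -z (the intrinsics and any distortion apply to the point x, -y, -z); pixel columns grow to the right and rows downward; lengths in m; the calibration is good to about 2 mm. A picture is of the moment at which its call begins: read the wrist's pose just before it. camera_params takes no time and is no camera call; for the wrist camera it gives the pose at the moment of the call.
- manip.close_job(): hands the job in, once; it reports no verdict.
The state is a dict: "time": time; "joint_positions": joint angles; "dq": joint speeds; "joint_torque": joint torques, N m; "ee_pos": TCP position; "ee_rot": TCP orientation; "force": force on the tool from outside, world axes, zero at the start; "wrist_torque": the same for the moment, N m; "finger_gap": finger opening in m.
Only numpy, scipy, OpenCV 4.12 (cv2) and the standard library are available. Lean on these libraries where they do the work, as an engineer would, in place of code of your own. Each camera call takes 0.05 s, during which the arm holds its last target.

TASK

Take the deburring tool out of its wooden holder and run its cone once, slowly, in a full counter-clockwise circle (seen from above) around the inner top edge of the metal tube on the plaster base, starting and finishing at the side of the brass pin, with light, steady contact on every side and never pressing hard. Then stand the tool back upright in its holder, fully home, let go of it, and leave the other things on the table where they are.

Things in the scene. Friction and masses are not known exactly. Their poses are not given: they have to be found in the camera images.
- tool_mid (a point): Deburring tool, starts upright in its holder with a few mm of play: centre of its square grey handle, 22 x 22 x 70 mm, z up along it, x and y square to its faces. Below it a steel flange (44 mm across, 5 mm thick, underside 40 mm below this point, rests on the holder's top), a sleeve 14 mm across and 18 mm long, and the conical head. About 0.15 kg.
- head: Steel conical head on the handle's axis; origin at its lower tip, 76 mm below the handle's centre, z up. Radius 3 mm at the tip, 1 mm more per mm up to 11 mm, then 2 mm straight. Sprung along the axis: gives into the handle from 1 N on, then 2.5 N per mm, 6 mm at most. 0.5 to 12 N between head and edge is right; over 15 N there is too hard.
- base: Plaster base, fixed, 110 x 110 x 20 mm; origin at the centre of its underside, z up. On it an aluminium tube, fixed, open at the top: outer diameter 66 mm, bore 56 mm, top edge 60 mm above this origin, empty down to the plaster. It was glued on by hand: its axis stands 3 to 6 mm off the base's centre, direction not told. Work with the head's tip 1 to 8 mm (best 4) below the top edge.
- pin (a point): Top of the small brass pin (13 mm across, 16 mm high) on the base, 46 mm from the base's centre towards +x of the base: the side where the circle starts and ends. Counter-clockwise from above means from the pin (+x of the base) to +y, -x, -y and back to +x.
- holder: Dark wooden holder, fixed, 66 x 66 x 62 mm tall, with one upright round hole 34 mm across and 55 mm deep in the middle of its top; origin at the centre of its underside, z up. With the tool home the flange lies on the holder's top and the handle's centre is 102 mm above this origin.
- vertebra: brown fossil vertebra chunk, about 65 x 70 x 36 mm, loose bystander; origin under the middle of its round body
- vial: clear glass specimen vial with black screw cap, 28 mm across, 60 mm tall, loose bystander; origin under its centre
- magnifier: brass magnifier on a short round stand, foot 64 mm across, 126 mm tall, loose bystander; origin under its foot
- brush: small brush lying flat, loose bystander; origin under its middle
- rib: brown bone fragment lying flat, 60 mm long, 22 mm thick, loose bystander; origin under its middle
Mind the look-alikes: they are no part of the job. Of the things like the part that bears tool_mid, leave any that is pink; of the rest the larger one is meant. There is more than one size of the holder; the one meant has the size given above.

How it is judged:
On the way, in this order (a step that is already met when the one before it is completed fails the run):
1. the head bears lightly on the tube's inner top edge: the pin's side (x of head in the frame of base above 0.008 m and y of head in the frame of base between -0.0065 and 0.0065 m and z of head in the frame of base between 0.05 and 0.0595 m and horizontal distance between head and base below 0.03 m and contact force between head and anything else between 0.5 and 12 N), for 0.2 s.
2. the head bears lightly on the tube's inner top edge: 1/8 round (x of head in the frame of base above 0.005 m and y of head in the frame of base above 0.007 m and z of head in the frame of base between 0.05 and 0.0595 m and horizontal distance between head and base below 0.03 m and contact force between head and anything else between 0.5 and 12 N), for 0.2 s.
3. the head bears lightly on the tube's inner top edge: 1/4 round (x of head in the frame of base between -0.004 and 0.004 m and y of head in the frame of base above 0.008 m and z of head in the frame of base between 0.05 and 0.0595 m and horizontal distance between head and base below 0.03 m and contact force between head and anything else between 0.5 and 12 N), for 0.2 s.
4. the head bears lightly on the tube's inner top edge: 3/8 round (x of head in the frame of base below -0.005 m and y of head in the frame of base above 0.005 m and z of head in the frame of base between 0.05 and 0.0595 m and horizontal distance between head and base below 0.03 m and contact force between head and anything else between 0.5 and 12 N), for 0.2 s.
5. the head bears lightly on the tube's inner top edge: half round (x of head in the frame of base below -0.008 m and y of head in the frame of base between -0.004 and 0.004 m and z of head in the frame of base between 0.05 and 0.0595 m and horizontal distance between head and base below 0.03 m and contact force between head and anything else between 0.5 and 12 N), for 0.2 s.
6. the head bears lightly on the tube's inner top edge: 5/8 round (x of head in the frame of base below -0.005 m and y of head in the frame of base below -0.005 m and z of head in the frame of base between 0.05 and 0.0595 m and horizontal distance between head and base below 0.03 m and contact force between head and anything else between 0.5 and 12 N), for 0.2 s.
7. the head bears lightly on the tube's inner top edge: 3/4 round (x of head in the frame of base between -0.004 and 0.004 m and y of head in the frame of base below -0.008 m and z of head in the frame of base between 0.05 and 0.0595 m and horizontal distance between head and base below 0.03 m and contact force between head and anything else between 0.5 and 12 N), for 0.2 s.
8. the head bears lightly on the tube's inner top edge: 7/8 round (x of head in the frame of base above 0.005 m and y of head in the frame of base below -0.007 m and z of head in the frame of base between 0.05 and 0.0595 m and horizontal distance between head and base below 0.03 m and contact force between head and anything else between 0.5 and 12 N), for 0.2 s.
9. the head bears lightly on the tube's inner top edge: back at the pin's side (all of step 1), for 0.2 s.
At the end, for the whole second after the job is handed in: After the full circle (0.5 to 12 N on the head for 0.2 s at each eighth, tip 0.5 to 10 mm below the tube's edge) the tool rests, released, in the holder: handle centre within 8 mm of the holder's axis, 98 to 105 mm above its underside, upright within 0.08 rad (horizontal distance between tool_mid and holder below 0.008 m and z of tool_mid in the frame of holder between 0.098 and 0.105 m and angle between tool_mid's own z axis and vertical below 0.08 rad and linear speed of head below 0.02 m/s); the robot touches nothing.
It fails at once if the head is pressed on the tube or base with more than 15 N (contact force between head and anything else above 15 N and horizontal distance between head and base below 0.06 m).
It fails at once if a bystander is moved by more than 30 mm (distance of any of vertebra, vial, magnifier, brush, rib from where it was at the start of the episode above 0.03 m).
It also fails if it takes over 72 s, if anything falls off the work surface, if the arm or the gripper's body presses on something with over 40 N, if the wrist force passes 120 N, or if a joint passes its speed limit or range.

## Working session

There is one attempt and no reset: what is moved stays moved. The work goes in short steps, Python scripts to look and compute and a tool call to move; the robot and the scene stay as the last step left them, time stands still between calls to the robot, and variables do not carry over. Pictures are saved under pics/ and viewed, and the job is handed in when it is done.

Besides the shell and the picture viewer there is one more tool, called as name([rows], argument=value, ...), one row to a line, values as JSON. drive_tool: Moves the arm, as the interface text tells. Its arguments: {"type":"object","properties":{"plan":{"type":"array","items":{"type":"array","items":{"type":"array","items":{"type":"number"}}}},"squeeze":{"type":"number"}},"required":["plan"]}

```bash
mkdir -p pics; ls
cat > h.py <<'E'
from rig import manip
import numpy as np, cv2
def snap(n,f):
    p=manip.camera_params(n); im=manip.get_image(n); cv2.imwrite('pics/'+f,im); np.save('pics/'+f+'.npy',np.array([p],dtype=object),allow_pickle=True); return im,p
E
python3 - <<'E'
from h import *
print(manip.read_state())
for n in ['side','top','wrist']:
    im,p=snap(n,n+'0.png'); print(n,p)
E
```

```text
pics
{'time': 0.0, 'joint_positions': array([ 1.18859924e+00,  1.31140184e-01,  1.48927938e+00,  1.16221939e-05,
        1.52298667e+00, -8.54005407e-02]), 'dq': array([ 0.00027724,  0.00153659, -0.00111457,  0.00092831, -0.00089337,
       -0.00110351]), 'joint_torque': array([-1.35660189e-04, -5.69399500e+01, -5.00545478e+01, -4.00262425e-04,
        1.48115179e-02,  1.24620900e-06]), 'ee_pos': array([0.17524689, 0.57326967, 0.2302569 ]), 'ee_rot': array([-3.14142640e+00,  1.80597645e-03,  1.27399936e+00]), 'force': array([-0.52061779,  0.10854881,  0.33509997]), 'wrist_torque': array([-0.04121274, -0.00055221, -0.03847384]), 'finger_gap': 0.08503668264033042}
side {'vfov': 53.11545919410554, 'cx': 320.0002663639233, 'cy': 197.5061056937818, 'position': array([ 0.24796815, -0.47562889,  0.47272223]), 'rotation': array([ 0.96642587,  0.00738303, -0.5650446 ])}
top {'vfov': 45.080827819858726, 'cx': 319.2327625765124, 'cy': 198.8740929247475, 'position': array([ 0.43141041, -0.00450767,  0.88426851]), 'rotation': array([ 0.15569023, -0.01501448, -1.56182189])}
wrist {'vfov': 68.52821225499665, 'cx': 323.33251986379247, 'cy': 199.9718788756304, 'position': array([0.10106687, 0.59545146, 0.37384602]), 'rotation': array([-0.30312307,  0.00140576,  1.27419297])}
```

View pics/top0.png

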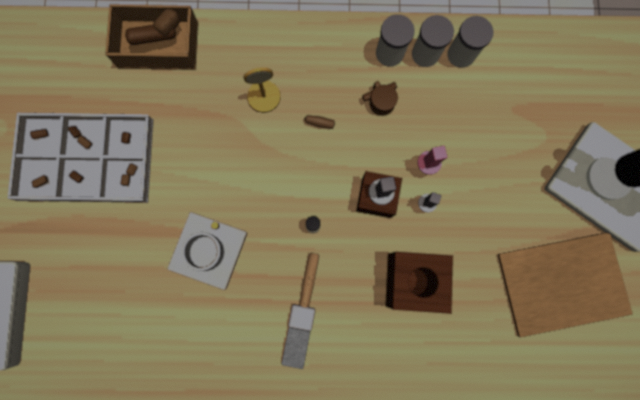

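View pics/side0.png

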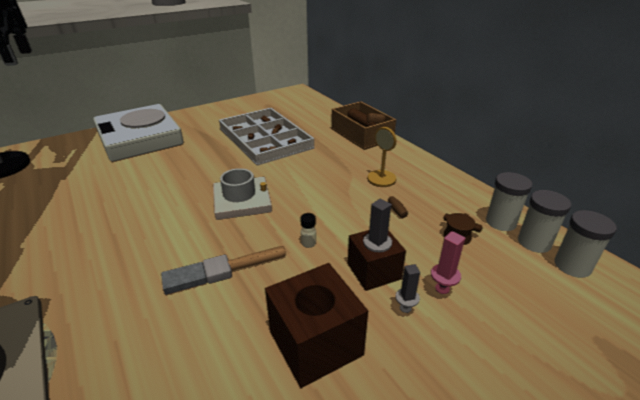

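View pics/wrist0.png

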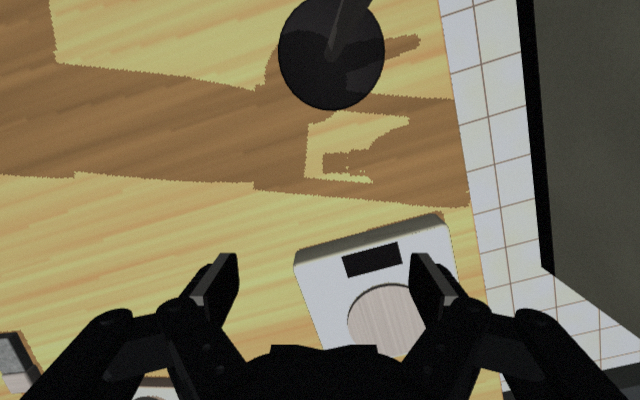

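```bash
cat >> h.py <<'E'
from scipy.spatial.transform import Rotation as Rn
def cam(p):
    R=Rn.from_euler('xyz',p['rotation']).as_matrix(); f=200/np.tan(np.radians(p['vfov'])/2); return R,f
def ray(p,uv):
    R,f=cam(p); uv=np.atleast_2d(uv).astype(float)
    d=np.c_[(uv[:,0]-p['cx'])/f,-(uv[:,1]-p['cy'])/f,-np.ones(len(uv))]@R.T
    return d/np.linalg.norm(d,axis=1,keepdims=True)
def onz(p,uv,z):
    d=ray(p,uv); o=p['position']; return o+d*((z-o[2])/d[:,2])[:,None]
def proj(p,X):
    R,f=cam(p); q=(np.atleast_2d(X)-p['position'])@R; return np.c_[p['cx']+f*q[:,0]/-q[:,2],p['cy']-f*q[:,1]/-q[:,2]]
def tri(obs):
    A=np.zeros((3,3));b=np.zeros(3)
    for p,uv in obs:
        d=ray(p,uv)[0];M=np.eye(3)-np.outer(d,d);A+=M;b+=M@p['position']
    X=np.linalg.solve(A,b); return X,[float(np.linalg.norm(proj(p,X)[0]-uv)) for p,uv in obs]
def load(f): return cv2.imread('pics/'+f),np.load('pics/'+f+'.npy',allow_pickle=True)[0]
E
python3 - <<'E'
from h import *
t,pt=load('top0.png');s,ps=load('side0.png')
def crop(im,x0,y0,x1,y1,k,f): cv2.imwrite('pics/'+f,cv2.resize(im[y0:y1,x0:x1],None,fx=k,fy=k,interpolation=cv2.INTER_CUBIC))
a=cv2.resize(t[205:295,160:255],None,fx=4,fy=4,interpolation=cv2.INTER_CUBIC)
b=cv2.resize(t[165:255,350:445],None,fx=4,fy=4,interpolation=cv2.INTER_CUBIC)
c=cv2.resize(s[155:245,200:295],None,fx=4,fy=4,interpolation=cv2.INTER_CUBIC)
d=cv2.resize(s[195:285,340:435],None,fx=4,fy=4,interpolation=cv2.INTER_CUBIC)
cv2.imwrite('pics/c0.png',np.vstack([np.hstack([a,b]),np.hstack([c,d])])[:600*2]) if 0 else cv2.imwrite('pics/c0.png',cv2.resize(np.vstack([np.hstack([a,b]),np.hstack([c,d])]),(633,600)))
print('base ctr',onz(pt,[204,252],.06)[0],'pin',onz(pt,[215,226],.036)[0],'hold',onz(pt,[380,194],.062)[0])
E
```

```text
base ctr [0.46748478 0.17892005 0.06      ] pin [0.51425493 0.16705239 0.036     ] hold [ 0.57034049 -0.12096634  0.062     ]
```

View pics/c0.png

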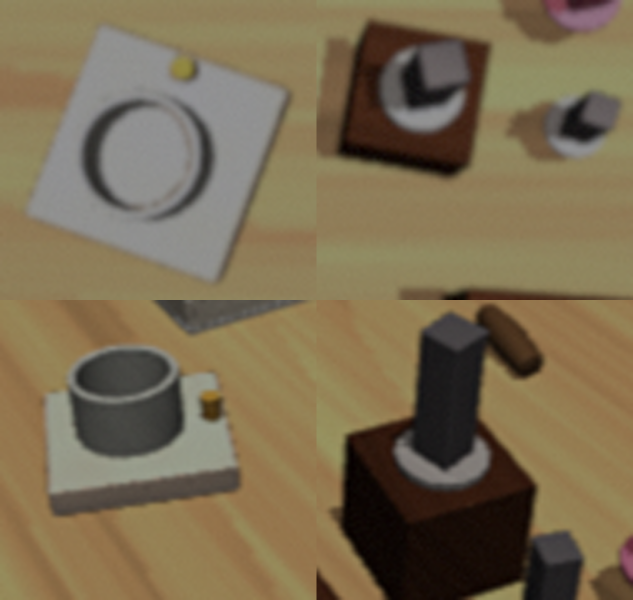

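Run:
```python
from h import *
t,pt=load('top0.png');s,ps=load('side0.png')
k=95*4/ (633/2)  # not used
sc=600/720
def P(u,v,ox,oy): return [ox+u/(4*sc),oy+v/(4*sc)]
B=[P(*c,160,205) for c in [(103,25),(288,92),(215,282),(28,213)]]
X=onz(pt,B,.02); print(X, X.mean(0)); print([np.linalg.norm(X[i]-X[i-1]) for i in range(4)])
pin=onz(pt,[P(183,68,160,205)],.036); d=(pin-X.mean(0))[0]; print('pin',pin,np.hypot(*d[:2]),np.degrees(np.arctan2(d[1],d[0])))
print('tube',onz(pt,[P(147,157,160,205)],.06))
# holder corners top-right crop offset u-316.7
H=[P(u-316.7,v,350,165) for u,v in [(370,22),(490,45),(462,168),(345,152)]]
X=onz(pt,H,.062); print(X,X.mean(0));print([np.linalg.norm(X[i]-X[i-1]) for i in range(4)])
# handle top corners
h=[P(u-316.7,v,350,165) for u,v in [(417,48),(462,40),(468,78),(424,88)]]
X=onz(pt,h,.137); print(X,X.mean(0));print([np.linalg.norm(X[i]-X[i-1]) for i in range(4)],[np.degrees(np.arctan2(*(X[i]-X[i-1])[1::-1])) for i in range(4)])
# handle top centre two view
S=P(453-316.7,331-300,340,195); T=P(442-316.7,63,350,165)
print('handle top',tri([(pt,T),(ps,S)]))
S=P(443-316.7,458-300,340,195); T=P(424-316.7,88,350,165)
print('flange',tri([(pt,P(424-316.7,88,350,165)),(ps,S)]))
T=P(147,157,160,205); S=P(125,374-300,200,155)
print('tube rim',tri([(pt,T),(ps,S)]))
```

```text
[[0.53974275 0.21457421 0.02      ]
 [0.50454312 0.11369913 0.02      ]
 [0.40381902 0.14887726 0.02      ]
 [0.43892793 0.24914166 0.02      ]] [0.4717582  0.18157307 0.02      ]
[np.float64(0.10657643902314172), np.float64(0.10684004425112033), np.float64(0.1066904156997599), np.float64(0.10623364320554093)]
pin [[0.51531289 0.1672729  0.036     ]] 0.04584217518158656 -18.176389554141796
tube [[0.46731772 0.17874328 0.06      ]]
[[ 0.60970809 -0.09688399  0.062     ]
 [ 0.59818676 -0.15967429  0.062     ]
 [ 0.53323675 -0.14402084  0.062     ]
 [ 0.54091034 -0.08352332  0.062     ]] [ 0.57051048 -0.12102561  0.062     ]
[np.float64(0.07008308399192707), np.float64(0.0638385745039141), np.float64(0.06680968191675964), np.float64(0.06098224336819953)]
[[ 0.5811061  -0.11073557  0.137     ]
 [ 0.58523812 -0.13221544  0.137     ]
 [ 0.56691523 -0.13478915  0.137     ]
 [ 0.56186569 -0.11384831  0.137     ]] [ 0.57378128 -0.12289712  0.137     ]
[np.float64(0.019490571036226017), np.float64(0.021873689544800155), np.float64(0.018502767250345355), np.float64(0.02154104939765346)] [np.float64(9.189755682065977), np.float64(-79.11118407610581), np.float64(-172.00429584929202), np.float64(103.55711662465482)]
handle top (array([ 0.57412561, -0.12272986,  0.13379135]), [0.35646689592106284, 0.39167834550830116])
flange (array([ 0.57429449, -0.12440362,  0.06206389]), [0.43496988148692434, 0.4882216938432281])
tube rim (array([0.46726923, 0.17884007, 0.05966832]), [0.04018552636367073, 0.034738200196903976])
```

drive_tool([
  [[0.0285, -0.0345, 0.003, 0, 0, -0.11, 1], [0.0285, -0.0345, 0.003, 0, 0, -0.11, 1], [0.0285, -0.0345, 0.003, 0, 0, -0.11, 1], [0.0285, -0.0345, 0.003, 0, 0, -0.11, 1], [0.0285, -0.0345, 0.003, 0, 0, -0.11, 1], [0.0285, -0.0345, 0.003, 0, 0, -0.11, 1], [0.0285, -0.0345, 0.003, 0, 0, -0.11, 1], [0.0285, -0.0345, 0.003, 0, 0, -0.11, 1], [0.0285, -0.0345, 0.003, 0, 0, -0.11, 1], [0.0285, -0.0345, 0.003, 0, 0, -0.102, 1]],
])

```text
time: 1.15
ee_pos: [0.4612, 0.2271, 0.2613]
ee_rot: [-3.142, 0.0, 0.177]
force: [0.9, 0.7, -0.5]
finger_gap: 0.0853
```

drive_tool([
  [[0, 0, 0, 0, 0, 0, 1], [0, 0, 0, 0, 0, 0, 1], [0, 0, 0, 0, 0, 0, 1]],
])

```text
time: 1.45
ee_pos: [0.4598, 0.2294, 0.2609]
ee_rot: [-3.141, 0.001, 0.183]
force: [-0.1, 0.7, 0.3]
finger_gap: 0.0855
```

Run:
```python
from h import *
s=manip.read_state();print(s['ee_pos'],s['ee_rot'],s['force'],s['joint_positions'])
im,p=snap('wrist','w1.png'); print(p)
```

```text
[0.45977083 0.22941895 0.26093301] [-3.14121993e+00  8.61591758e-04  1.83462204e-01] [-0.0700027   0.70229478  0.26525449] [ 3.62655079e-01 -1.14412951e-01  1.68060972e+00  5.20325614e-04
  1.57617725e+00  1.79195632e-01]
{'vfov': 68.52821225499665, 'cx': 323.33251986379247, 'cy': 199.9718788756304, 'position': array([0.44490467, 0.30424335, 0.40446301]), 'rotation': array([-0.30326953,  0.00170517,  0.18367631])}
```

View pics/w1.png

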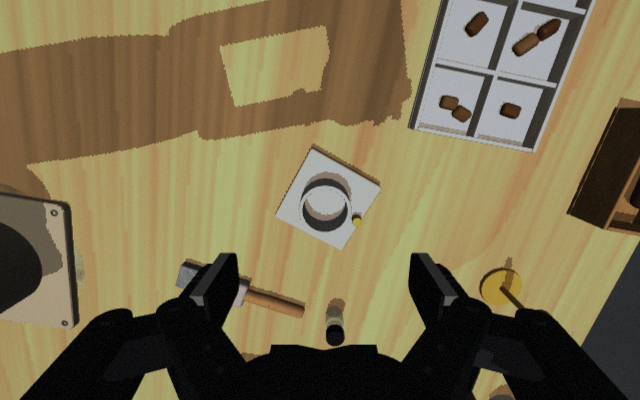

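drive_tool([
  [[0.002, -0.004, -0.02, 0, 0, 0, 1], [0.001, -0.004, -0.02, 0, 0, 0, 1], [0.001, -0.004, -0.02, 0, 0, 0, 1], [0.001, -0.004, -0.02, 0, 0, 0, 1], [0, -0.004, -0.02, 0, 0, 0, 1], [0, -0.004, -0.02, 0, 0, 0, 1], [0, 0, 0, 0, 0, 0, 1], [0, 0, 0, 0, 0, 0, 1], [0, 0, 0, 0, 0, 0, 1]],
])

```text
time: 2.4
ee_pos: [0.466, 0.2058, 0.1428]
ee_rot: [-3.141, -0.002, 0.183]
force: [0.4, 0.6, 0.8]
finger_gap: 0.0854
```

Run:
```python
from h import *
s=manip.read_state();print(s['ee_pos'],s['ee_rot'],s['force'])
im,p=snap('wrist','w2.png'); print(p['position'])
```

```text
[0.46597181 0.20577761 0.14279555] [-3.14117842e+00 -2.04230016e-03  1.83265511e-01] [0.38097589 0.59514763 0.76595187]
[0.45071541 0.28051015 0.2863219 ]
```

View pics/w2.png

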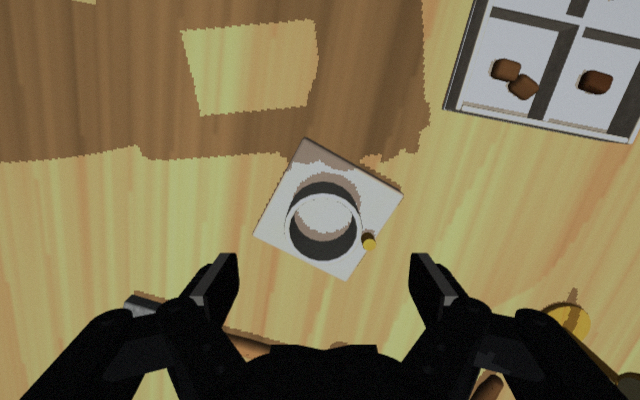

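Run:
```python
from h import *
im,p=load('w2.png')
c=cv2.resize(im[130:290,245:415],None,fx=3.5,fy=3.5,interpolation=cv2.INTER_CUBIC);c=cv2.convertScaleAbs(c,alpha=1.2); cv2.imwrite('pics/w2c.png',c)
```

```text
(no output)
```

View pics/w2c.png

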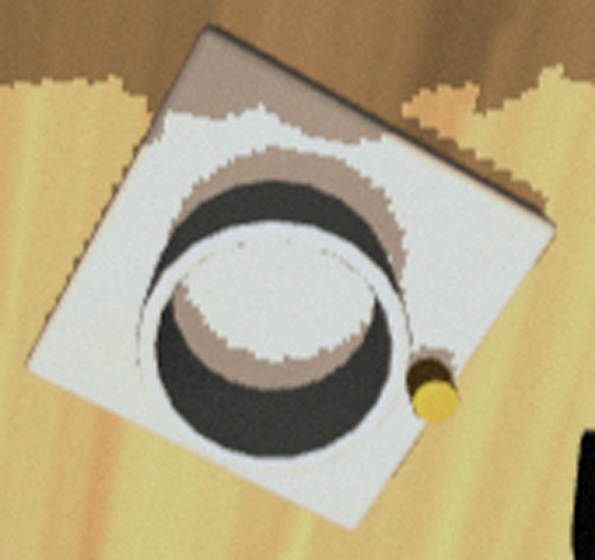

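Run:
```python
from h import *
from scipy.optimize import least_squares
im,p=load('w2.png')
g=cv2.cvtColor(im,cv2.COLOR_BGR2GRAY).astype(np.float32)
up=lambda u,v:np.array([245+(u+.5)/3.5-.5,130+(v+.5)/3.5-.5])
c0=up(273,340)
pts=[]
for a in np.radians(np.arange(-15,196,5)):
    r=np.arange(24,44,.1); xs=c0[0]+r*np.cos(a); ys=c0[1]+r*np.sin(a)
    v=cv2.remap(g,xs.astype(np.float32)[None],ys.astype(np.float32)[None],cv2.INTER_CUBIC)[0]
    d=np.gradient(cv2.GaussianBlur(v[None],(0,0),5)[0]); i=np.argmax(d); pts.append([xs[i],ys[i]])
pts=np.array(pts)
for z in (.058,.06,.062):
    X=onz(p,pts,z)[:,:2]
    f=lambda q:np.hypot(*(X-q[:2]).T)-q[2]
    r=least_squares(f,[.467,.179,.028],loss='soft_l1',f_scale=.0005); print(z,r.x,np.abs(f(r.x)).max(),f(r.x).std())
C=[up(*c) for c in [(208,26),(553,233),(352,528),(28,367)]]
X=onz(p,C,.02);print(X,X.mean(0),[np.linalg.norm(X[i]-X[i-1]) for i in range(4)],[np.degrees(np.arctan2(*(X[i]-X[i-1])[1::-1])) for i in range(4)])
pin=onz(p,[up(436,402)],.036)[0]; print(pin, pin-X.mean(0), np.hypot(*(pin-X.mean(0))[:2]))
# pin top triangulate w/ top camera
t,pt=load('top0.png')
print(tri([(pt,[160+183/3.3333,205+68/3.3333]),(p,up(436,402))]))
```

```text
0.058 [0.46835425 0.18399819 0.02837957] 0.0003010369674273754 0.0001366527695816456
0.06 [0.46819973 0.1848436  0.02813096] 0.0002983752620077003 0.00013545571984164678
0.062 [0.46804521 0.18568901 0.02788234] 0.0002957143347200389 0.0001342586735124633
[[0.43864169 0.25323586 0.02      ]
 [0.53939479 0.2159829  0.02      ]
 [0.50460306 0.1165171  0.02      ]
 [0.40416315 0.15084971 0.02      ]] [0.47170067 0.18414639 0.02      ] [np.float64(0.10803561042292008), np.float64(0.10741960310981742), np.float64(0.10537508506310933), np.float64(0.10614567275014283)] [np.float64(71.38904925841146), np.float64(-20.291628521294317), np.float64(-109.27911295158098), np.float64(161.12842118375514)]
[0.51559785 0.16836243 0.036     ] [ 0.04389717 -0.01578396  0.016     ] 0.046648636294199054
(array([0.51572017, 0.1676458 , 0.03450306]), [0.1508840419165334, 0.28549305851031537])
```

Run:
```python
from h import *
t,pt=load('top0.png');s,ps=load('side0.png')
a=cv2.resize(t[225:280,177:232],None,fx=7,fy=7,interpolation=cv2.INTER_CUBIC)
b=cv2.resize(s[163:218,210:265],None,fx=7,fy=7,interpolation=cv2.INTER_CUBIC)
cv2.imwrite('pics/c1.png',cv2.convertScaleAbs(np.hstack([a,b]),alpha=1.4))
```

```text
(no output)
```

View pics/c1.png

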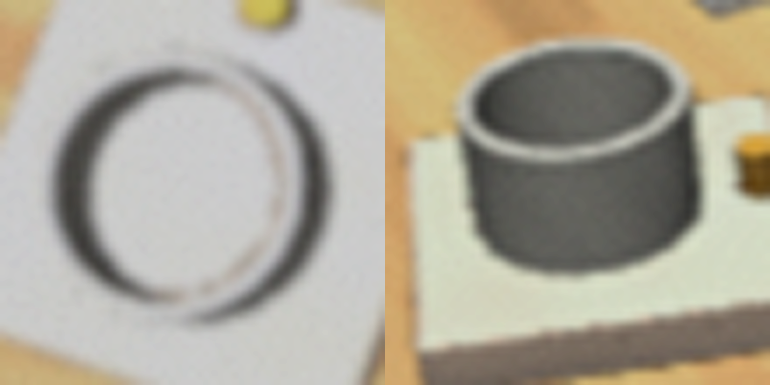

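Run:
```python
from h import *
from scipy.optimize import least_squares
t,pt=load('top0.png');s,ps=load('side0.png');w,pw=load('w2.png')
up=lambda u,v,ox,oy:np.array([ox+(u+.5)/7-.5,oy+(v+.5)/7-.5])
T=up(170,186,177,225);S=up(574-385,99,210,163)
print('top',onz(pt,[T],.06),'side',onz(ps,[S],.06)); print(tri([(pt,T),(ps,S)]))
W=proj(pw,[.4682,.18484,.06])[0]
print('3view',tri([(pt,T),(ps,S),(pw,W)]),tri([(pt,T),(pw,W)]),tri([(ps,S),(pw,W)]))
L=up(54,188,177,225)
print('leftmost inner from top', onz(pt,[L],.06))
```

```text
top [[0.46887972 0.18429955 0.06      ]] side [[0.46620809 0.18104342 0.06      ]]
(array([0.46833436, 0.18517897, 0.05722669]), [0.42708358721487794, 0.3675184553091258])
3view (array([0.46822862, 0.18446294, 0.05804088]), [0.4632299547880288, 0.4568215766543675, 0.5134947879425499]) (array([0.46859368, 0.18447931, 0.05912763]), [0.19283045431362753, 0.3888192808077015]) (array([0.4678155 , 0.18417245, 0.05804982]), [0.2818307181783126, 0.6527053599194041])
leftmost inner from top [[0.4681265  0.21227155 0.06      ]]
```

drive_tool([
  [[0.0, -0.01, 0.03, 0, 0, 0, 1], [0.01, -0.03, 0.03, 0, 0, 0, 1], [0.012, -0.035, 0.02, 0, 0, 0, 1], [0.013, -0.035, 0.01, 0, 0, 0, 1], [0.013, -0.035, 0, 0, 0, 0, 1], [0.015, -0.035, 0, 0, 0, 0, 1], [0.015, -0.035, 0, 0, 0, 0, 1], [0.015, -0.035, 0, 0, 0, 0, 1], [0.015, -0.035, 0, 0, 0, 0, 1], [0, 0, 0, 0, 0, 0, 1]],
])

```text
time: 3.45
ee_pos: [0.5749, -0.0844, 0.2323]
ee_rot: [3.139, -0.002, 0.178]
force: [-1.0, 1.0, 0.6]
finger_gap: 0.0857
```

drive_tool([
  [[0, 0, 0, 0, 0, 0, 1], [0, 0, 0, 0, 0, 0, 1]],
])

```text
time: 3.65
ee_pos: [0.5736, -0.0795, 0.232]
ee_rot: [-3.142, -0.001, 0.183]
force: [0.5, -0.8, 0.1]
finger_gap: 0.0849
```

Run:
```python
from h import *
s=manip.read_state();print(s['ee_pos'],s['ee_rot'],s['force'])
im,p=snap('wrist','w3.png'); print(p['position'])
```

```text
[ 0.57357397 -0.07945456  0.23195561] [-3.14150582e+00 -8.15857089e-04  1.82611930e-01] [ 0.48710552 -0.80581709  0.13594836]
[ 0.55852502 -0.0046447   0.3754499 ]
```

View pics/w3.png

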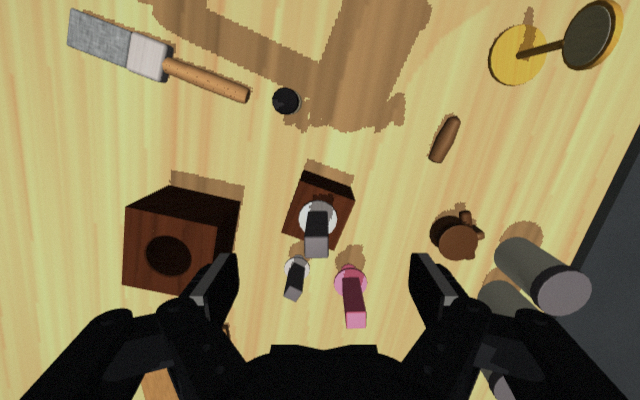

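Run:
```python
from h import *
im,p=load('w3.png')
c=cv2.resize(im[160:270,270:370],None,fx=5.4,fy=5.4,interpolation=cv2.INTER_CUBIC);c=cv2.convertScaleAbs(c,alpha=1.5); cv2.imwrite('pics/w3c.png',c)
```

```text
(no output)
```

View pics/w3c.png

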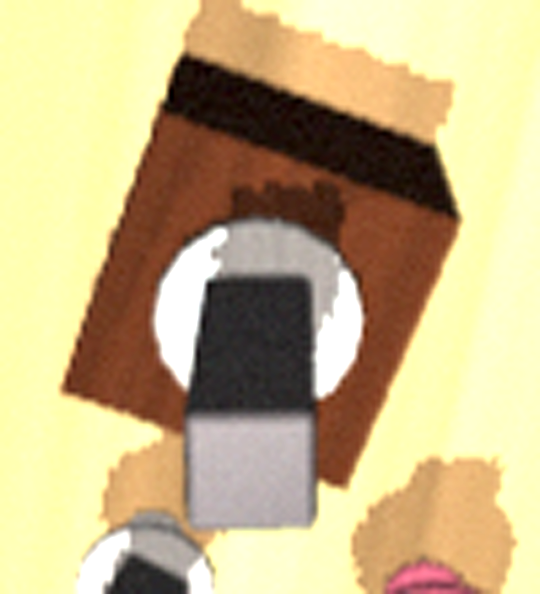

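Run:
```python
from h import *
im,p=load('w3.png');t,pt=load('top0.png');s,ps=load('side0.png')
up=lambda u,v:np.array([270+(u+.5)/5.4-.5,160+(v+.5)/5.4-.5])
X=onz(p,[up(*c) for c in [(188,413),(316,413),(316,526),(188,526)]],.137)
print('handle',X.mean(0),[np.linalg.norm(X[i]-X[i-1]) for i in range(4)],[np.degrees(np.arctan2(*(X[i]-X[i-1])[1::-1])) for i in range(4)])
B=onz(p,[up(207,278),up(311,278)],.067);print('handle base edge',B,np.linalg.norm(B[0]-B[1]))
H=onz(p,[up(*c) for c in [(163,107),(460,218),(345,488),(63,390)]],.062)
print('holder',H,H.mean(0),[np.linalg.norm(H[i]-H[i-1]) for i in range(4)])
F=onz(p,[up(153,312),up(363,325),up(264,217)],.067); print('flange',F,np.linalg.norm(F[0]-F[1]))
sc=3.33333
T=[350+(442-316.7)/sc,165+63/sc];S=[340+(453-316.7)/sc,195+31/sc];W=up(252,469)
print(tri([(pt,T),(p,W)]),tri([(pt,T),(ps,S),(p,W)]))
Th=[proj(pt,[.5705,-.1210,.062])[0]];Wh=proj(p,H.mean(0))[0]
print('holder tri',tri([(pt,Th[0]),(p,Wh)]))
```

```text
handle [ 0.57381211 -0.12233479  0.137     ] [np.float64(0.020672546120719365), np.float64(0.020982727449202484), np.float64(0.020668789324508895), np.float64(0.0214815139374952)] [np.float64(99.36641847918625), np.float64(10.472283921264854), np.float64(-79.25103089013459), np.float64(-169.52732304434954)]
handle base edge [[ 0.56153337 -0.11551682  0.067     ]
 [ 0.58263397 -0.11161678  0.067     ]] 0.021458000679226
holder [[ 0.54669607 -0.08267789  0.062     ]
 [ 0.61093448 -0.09478631  0.062     ]
 [ 0.59938718 -0.15989146  0.062     ]
 [ 0.53544815 -0.14804964  0.062     ]] [ 0.57311647 -0.12135133  0.062     ] [np.float64(0.0663323629548848), np.float64(0.06536962545782804), np.float64(0.06612125236850115), np.float64(0.0650263706123994)]
flange [[ 0.55174784 -0.12494258  0.067     ]
 [ 0.59521083 -0.11984921  0.067     ]
 [ 0.57076595 -0.10040092  0.067     ]] 0.04376041327264129
(array([ 0.57398683, -0.12260032,  0.1361968 ]), [0.1099742052617136, 0.19350578486338696]) (array([ 0.5739343 , -0.12304086,  0.13424854]), [0.36887476610275977, 0.4817601013485707, 0.44150025156660616])
holder tri (array([ 0.57224   , -0.12213779,  0.05814179]), [0.6960815801051379, 1.0507470140502968])
```

drive_tool([
  [[0, -0.022, 0, 0, 0, 0, 1], [0, -0.021, -0.02, 0, 0, 0, 1], [0, 0, -0.025, 0, 0, 0, 1], [0, 0, -0.025, 0, 0, 0, 1], [0, 0, -0.025, 0, 0, 0, 1], [0, 0, -0.025, 0, 0, 0, 1], [0, 0, -0.02, 0, 0, 0, 1], [0, 0, -0.005, 0, 0, 0, 1], [0, 0, 0, 0, 0, 0, 1], [0, 0, 0, 0, 0, 0, 1]],
])

```text
time: 4.7
ee_pos: [0.5743, -0.123, 0.0878]
ee_rot: [3.141, -0.002, 0.183]
force: [0.4, 0.2, 0.5]
finger_gap: 0.0857
```

Run:
```python
from h import *
s=manip.read_state();print(s['ee_pos'],s['ee_rot'],s['force'])
im,p=snap('wrist','w4.png')
snap('side','s4.png')
```

```text
[ 0.57434175 -0.12297081  0.08784193] [ 3.14069909e+00 -1.75435333e-03  1.82742287e-01] [0.41032133 0.1601159  0.49617306]
```

View pics/w4.png

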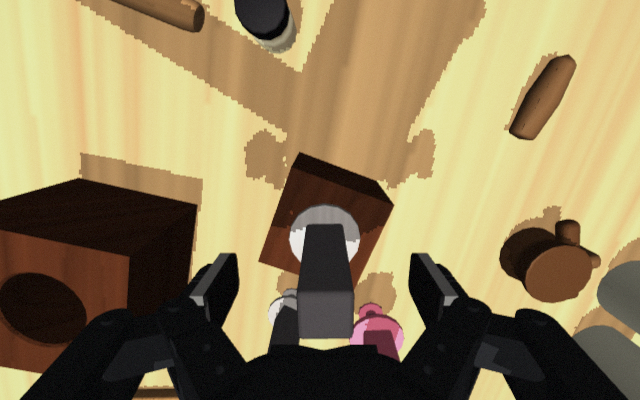

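View pics/s4.png

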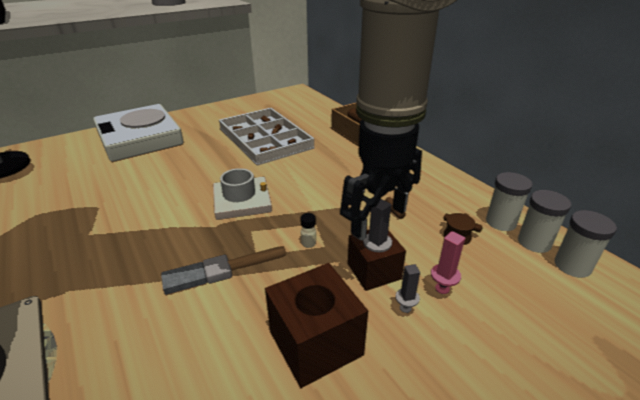

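drive_tool([
  [[0, 0, 0, 0, 0, 0, -1], [0, 0, 0, 0, 0, 0, -1], [0, 0, 0, 0, 0, 0, -1], [0, 0, 0, 0, 0, 0, -1], [0, 0, 0, 0, 0, 0, -1], [0, 0, 0, 0, 0, 0, -1], [0, 0, 0, 0, 0, 0, -1], [0, 0, 0, 0, 0, 0, -1]],
], squeeze=70)

```text
time: 5.6
ee_pos: [0.5736, -0.1233, 0.0865]
ee_rot: [3.141, -0.0, 0.182]
force: [0.4, -0.3, 2.3]
finger_gap: 0.0214
```

Run:
```python
from h import *
s=manip.read_state();print(s['ee_pos'],s['ee_rot'],s['force'],s['wrist_torque'],s['finger_gap'])
im,p=snap('wrist','w5.png')
```

```text
[ 0.57362527 -0.12333175  0.0864998 ] [ 3.14133799e+00 -3.16580623e-04  1.82015116e-01] [ 0.37569782 -0.25557886  2.29793173] [-0.01248783  0.0837153   0.01155326] 0.021420932539538022
```

View pics/w5.png

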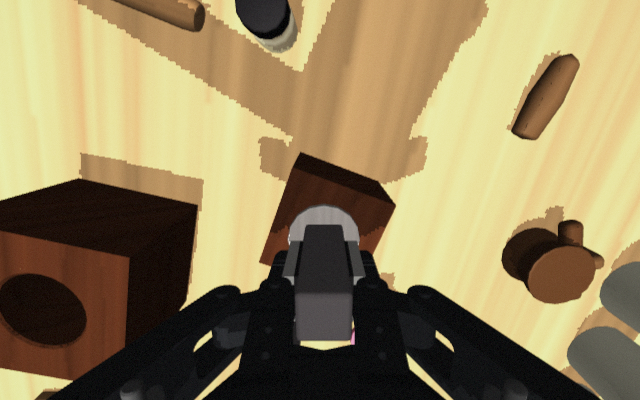

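drive_tool([
  [[0, 0, 0.008, 0, 0, 0, -1], [0, 0, 0.015, 0, 0, 0, -1], [0, 0, 0.02, 0, 0, 0, -1], [0, 0, 0.02, 0, 0, 0, -1], [0, 0, 0.02, 0, 0, 0, -1], [0, 0, 0.012, 0, 0, 0, -1], [0, 0, 0, 0, 0, 0, -1], [0, 0, 0, 0, 0, 0, -1]],
])

```text
time: 6.45
ee_pos: [0.5734, -0.1232, 0.1812]
ee_rot: [-3.142, -0.0, 0.182]
force: [0.2, -0.9, -1.3]
finger_gap: 0.0214
```

Run:
```python
from h import *
s=manip.read_state();print(s['ee_pos'],s['ee_rot'],s['force'],s['wrist_torque'],s['finger_gap'])
snap('wrist','w6.png');snap('side','s6.png')
```

```text
[ 0.57336607 -0.12317637  0.18116237] [-3.14158589e+00 -1.56978455e-05  1.82023745e-01] [ 0.1510093  -0.90682884 -1.27513434] [-0.03674146  0.00349028 -0.00229068] 0.0214113857555724
```

View pics/w6.png

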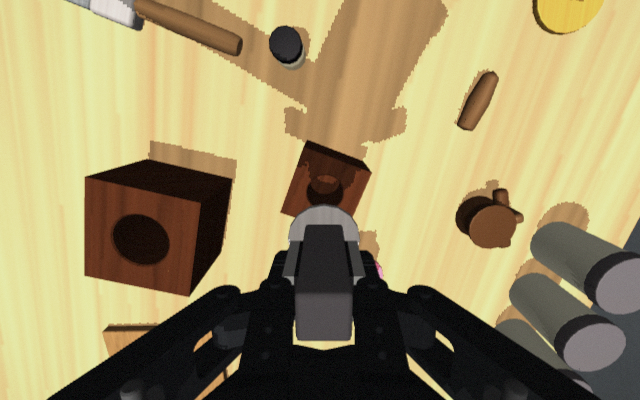

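View pics/s6.png

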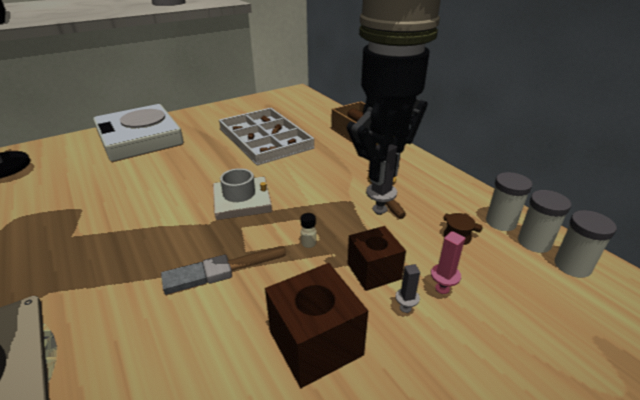

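drive_tool([
  [[-0.006, 0.015, 0, 0, 0, 0, -1], [-0.011, 0.033, 0, 0, 0, 0, -1], [-0.012, 0.035, 0, 0, 0, 0, -1], [-0.012, 0.035, 0, 0, 0, 0, -1], [-0.012, 0.035, 0, 0, 0, 0, -1], [-0.012, 0.035, 0, 0, 0, 0, -1], [-0.012, 0.035, 0, 0, 0, 0, -1], [-0.012, 0.035, 0, 0, 0, 0, -1], [-0.01, 0.033, 0, 0, 0, 0, -1], [-0.006, 0.0165, 0, 0, 0, 0, -1]],
])

```text
time: 7.55
ee_pos: [0.4662, 0.1871, 0.1804]
ee_rot: [-3.141, 0.002, 0.184]
force: [-0.1, -0.2, -2.0]
finger_gap: 0.0215
```

drive_tool([
  [[0, 0, 0, 0, 0, 0, -1], [0, 0, 0, 0, 0, 0, -1], [0, 0, 0, 0, 0, 0, -1]],
])

```text
time: 7.85
ee_pos: [0.4683, 0.1837, 0.1809]
ee_rot: [3.141, 0.001, 0.182]
force: [0.3, -0.4, -0.9]
finger_gap: 0.0211
```

Run:
```python
from h import *
s=manip.read_state();print(s['ee_pos'],s['ee_rot'],s['force'],s['wrist_torque'],s['finger_gap'])
snap('wrist','w7.png');snap('side','s7.png');snap('top','t7.png')
a=load('s7.png')[0][90:230,180:340]
cv2.imwrite('pics/s7c.png',cv2.resize(a,None,fx=4,fy=4,interpolation=cv2.INTER_CUBIC))
```

```text
[0.46826368 0.1837172  0.18088231] [3.14125019e+00 6.84393162e-04 1.81661643e-01] [ 0.31118252 -0.42655009 -0.87281214] [ 0.00385708  0.04503862 -0.01952744] 0.02105141680607823
```

View pics/w7.png

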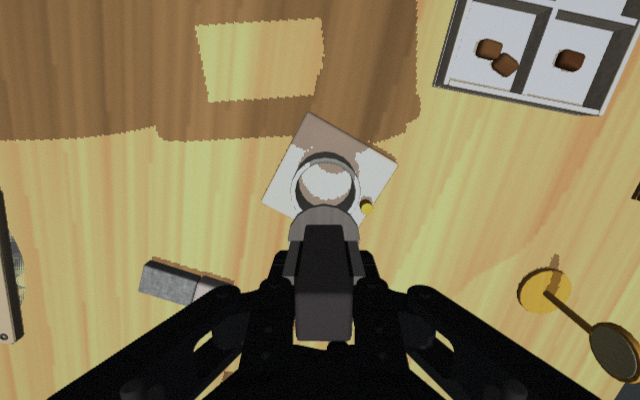

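View pics/s7c.png

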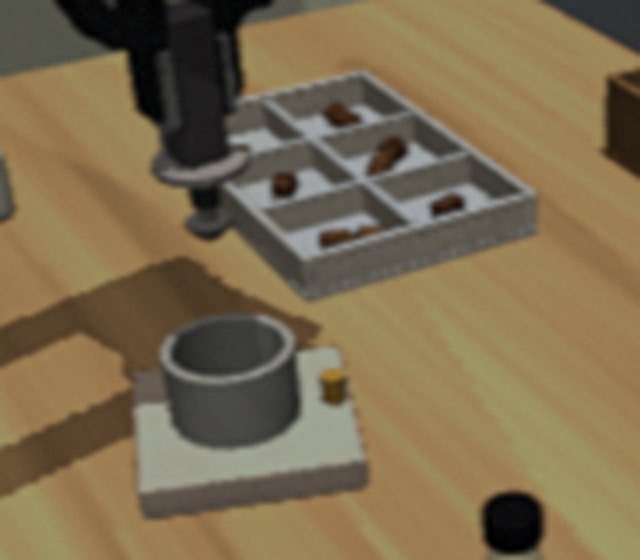

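drive_tool([
  [[0, 0, -0.01, 0, 0, 0, -1], [0, 0, -0.015, 0, 0, 0, -1], [0, 0, -0.015, 0, 0, 0, -1], [0, 0, -0.012, 0, 0, 0, -1], [0, 0, -0.008, 0, 0, 0, -1], [0, 0, -0.005, 0, 0, 0, -1], [0, 0, 0, 0, 0, 0, -1], [0, 0, 0, 0, 0, 0, -1], [0, 0, 0, 0, 0, 0, -1]],
])

```text
time: 8.9
ee_pos: [0.469, 0.1845, 0.1171]
ee_rot: [-3.141, -0.001, 0.182]
force: [0.5, 0.3, -0.9]
finger_gap: 0.0212
```

Run:
```python
from h import *
s=manip.read_state();print(s['ee_pos'],s['ee_rot'],s['force'],s['wrist_torque'],s['finger_gap'])
snap('side','s8.png');snap('top','t8.png')
a=load('s8.png')[0][100:220,190:310];b=load('t8.png')[0][190:310,140:260]
cv2.imwrite('pics/s8c.png',cv2.resize(np.hstack([a,b]),None,fx=3.3,fy=3.3,interpolation=cv2.INTER_CUBIC))
```

```text
[0.46904059 0.18446219 0.11712205] [-3.14147187e+00 -1.41027249e-03  1.82040889e-01] [ 0.53820392  0.31981367 -0.92552743] [-0.02412061  0.03184292 -0.00424389] 0.021162969326167895
```

View pics/s8c.png

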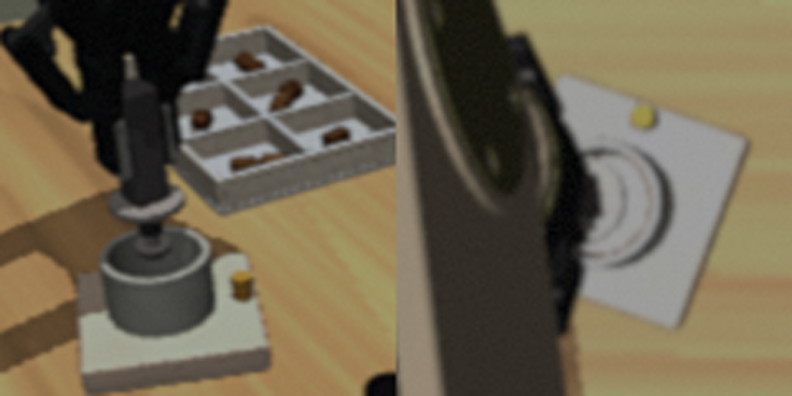

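drive_tool([
  [[0.004, -0.0014, 0, 0, 0, 0, -1], [0.004, -0.0014, 0, 0, 0, 0, -1], [0.004, -0.0014, 0, 0, 0, 0, -1], [0.004, -0.0014, 0, 0, 0, 0, -1], [0.001, -0.0003, 0, 0, 0, 0, -1], [0.001, -0.0003, 0, 0, 0, 0, -1], [0, 0, 0, 0, 0, 0, -1], [0, 0, 0, 0, 0, 0, -1]],
])

```text
time: 9.8
ee_pos: [0.4864, 0.1781, 0.1162]
ee_rot: [-3.142, 0.0, 0.182]
force: [-0.2, 0.3, -1.4]
finger_gap: 0.0212
```

drive_tool([
  [[0.0005, -0.0002, 0, 0, 0, 0, -1], [0.0005, -0.0002, 0, 0, 0, 0, -1], [0, 0, 0, 0, 0, 0, -1]],
])

```text
time: 10.1
ee_pos: [0.4875, 0.1777, 0.1163]
ee_rot: [3.142, -0.0, 0.182]
force: [-0.3, 0.1, -1.4]
finger_gap: 0.0211
```

drive_tool([
  [[0, 0, 0, 0, 0, 0, -1]],
])

```text
time: 10.2
ee_pos: [0.4874, 0.1777, 0.1163]
ee_rot: [-3.142, 0.0, 0.182]
force: [0.6, -0.0, -2.2]
finger_gap: 0.021
```

drive_tool([
  [[0.0005, -0.0002, 0, 0, 0, 0, -1], [0.0005, -0.0002, 0, 0, 0, 0, -1], [0, 0, 0, 0, 0, 0, -1]],
])

```text
time: 10.5
ee_pos: [0.4885, 0.1772, 0.1163]
ee_rot: [3.142, -0.0, 0.182]
force: [0.4, 0.8, -0.8]
finger_gap: 0.0212
```

drive_tool([
  [[0.0005, -0.0001, 0, 0, 0, 0, -1], [0.0005, -0.0001, 0, 0, 0, 0, -1], [0, 0, 0, 0, 0, 0, -1]],
])

```text
time: 10.8
ee_pos: [0.4894, 0.1771, 0.1163]
ee_rot: [-3.142, 0.0, 0.182]
force: [-0.3, 0.9, -1.2]
finger_gap: 0.0211
```

drive_tool([
  [[0, 0, 0, 0, 0, 0, -1]],
])

```text
time: 10.9
ee_pos: [0.4894, 0.1771, 0.1163]
ee_rot: [-3.142, 0.0, 0.182]
force: [-0.4, 0.2, -0.8]
finger_gap: 0.0213
```

drive_tool([
  [[0.0005, -0.0002, 0, 0, 0, 0, -1], [0, 0, 0, 0, 0, 0, -1]],
])

```text
time: 11.1
ee_pos: [0.4897, 0.177, 0.1162]
ee_rot: [-3.141, 0.001, 0.182]
force: [-2.4, 0.4, -0.4]
finger_gap: 0.0211
```

drive_tool([
  [[0.0005, -0.0002, 0, 0, 0, 0, -1], [0, 0, 0, 0, 0, 0, -1]],
])

```text
time: 11.3
ee_pos: [0.49, 0.1768, 0.1161]
ee_rot: [-3.141, 0.001, 0.182]
force: [-4.1, 1.1, -0.2]
finger_gap: 0.0215
```

drive_tool([
  [[0, 0, 0, 0, 0, 0, -1]],
])

```text
time: 11.4
ee_pos: [0.4901, 0.1768, 0.1161]
ee_rot: [-3.141, 0.001, 0.182]
force: [-4.7, 1.5, 0.1]
finger_gap: 0.021
```

```bash
cat > circ.py <<'E'
import sys,numpy as np
# usage: curx cury cx cy R phi0 phi1 n  (mm, deg) -> rows in mm rounded .1
cx0,cy0,cx,cy,R,p0,p1,n=map(float,sys.argv[1:]);n=int(n)
cur=np.array([cx0,cy0]);ph=np.radians(np.linspace(p0,p1,n+1)[1:])
for a in ph:
    t=np.array([cx+R*np.cos(a),cy+R*np.sin(a)]);d=np.round(t-cur,1);cur=cur+d;print('%.4f, %.4f'%tuple(d/1000))
print('end',cur)
E
python3 circ.py 491.0 176.9 470.4 184.0 21.8 -19 11 10
```

```text
0.0004, 0.0011
0.0002, 0.0011
0.0003, 0.0011
0.0001, 0.0011
0.0001, 0.0012
0.0001, 0.0011
-0.0000, 0.0012
-0.0001, 0.0011
-0.0001, 0.0011
-0.0002, 0.0012
end [491.8 188.2]
```

drive_tool([
  [[0.0004, 0.0011, 0, 0, 0, 0, -1], [0.0002, 0.0011, 0, 0, 0, 0, -1], [0.0003, 0.0011, 0, 0, 0, 0, -1], [0.0001, 0.0011, 0, 0, 0, 0, -1], [0.0001, 0.0012, 0, 0, 0, 0, -1]],
])

```text
time: 11.9
ee_pos: [0.492, 0.1824, 0.1165]
ee_rot: [3.141, -0.001, 0.182]
force: [-1.0, -0.3, 0.8]
finger_gap: 0.0214
```

drive_tool([
  [[0.0003, 0.0011, 0, 0, 0, 0, -1], [0.0001, 0.0012, 0, 0, 0, 0, -1], [0, 0.0011, 0, 0, 0, 0, -1], [0, 0.0011, 0, 0, 0, 0, -1], [-0.0001, 0.0012, 0, 0, 0, 0, -1]],
])

```text
time: 12.4
ee_pos: [0.4918, 0.1879, 0.1163]
ee_rot: [3.141, 0.0, 0.182]
force: [-2.0, -1.9, -0.8]
finger_gap: 0.0216
```

```bash
python3 circ.py 492.4 188.2 470.4 184.0 22.4 11 41 10
```

```text
-0.0003, 0.0012
-0.0003, 0.0011
-0.0004, 0.0012
-0.0004, 0.0011
-0.0005, 0.0010
-0.0005, 0.0011
-0.0006, 0.0010
-0.0007, 0.0009
-0.0006, 0.0010
-0.0008, 0.0009
end [487.3 198.7]
```

drive_tool([
  [[-0.0003, 0.0012, 0, 0, 0, 0, -1], [-0.0003, 0.0011, 0, 0, 0, 0, -1], [-0.0004, 0.0012, 0, 0, 0, 0, -1], [-0.0004, 0.0011, 0, 0, 0, 0, -1], [-0.0005, 0.001, 0, 0, 0, 0, -1]],
])

```text
time: 12.9
ee_pos: [0.49, 0.1937, 0.1164]
ee_rot: [-3.142, -0.0, 0.182]
force: [-3.1, -2.3, 0.7]
finger_gap: 0.021
```

drive_tool([
  [[-0.0005, 0.0011, 0, 0, 0, 0, -1], [-0.0006, 0.001, 0, 0, 0, 0, -1], [-0.0007, 0.0009, 0, 0, 0, 0, -1], [-0.0006, 0.001, 0, 0, 0, 0, -1], [-0.0008, 0.0009, 0, 0, 0, 0, -1]],
])

```text
time: 13.4
ee_pos: [0.4868, 0.1986, 0.1163]
ee_rot: [-3.142, -0.0, 0.182]
force: [-0.1, -0.9, -0.7]
finger_gap: 0.0215
```

```bash
python3 circ.py 487.3 198.7 470.4 184.0 22.4 41 71 10
```

```text
-0.0008, 0.0009
-0.0008, 0.0008
-0.0009, 0.0008
-0.0009, 0.0007
-0.0010, 0.0007
-0.0010, 0.0006
-0.0010, 0.0006
-0.0010, 0.0005
-0.0011, 0.0005
-0.0011, 0.0004
end [477.7 205.2]
```

drive_tool([
  [[-0.0006, 0.0011, 0, 0, 0, 0, -1], [-0.0006, 0.001, 0, 0, 0, 0, -1]],
])

```text
time: 13.6
ee_pos: [0.4856, 0.2004, 0.1163]
ee_rot: [3.141, -0.0, 0.182]
force: [0.6, -2.9, 1.0]
finger_gap: 0.0209
```

```bash
python3 circ.py 486.1 200.8 470.4 184.0 23.2 47 77 10
```

```text
-0.0008, 0.0010
-0.0009, 0.0007
-0.0010, 0.0007
-0.0011, 0.0007
-0.0010, 0.0006
-0.0011, 0.0005
-0.0011, 0.0005
-0.0011, 0.0004
-0.0012, 0.0004
-0.0012, 0.0003
end [475.6 206.6]
```

drive_tool([
  [[-0.0008, 0.001, 0, 0, 0, 0, -1], [-0.0009, 0.0007, 0, 0, 0, 0, -1], [-0.001, 0.0007, 0, 0, 0, 0, -1], [-0.0011, 0.0007, 0, 0, 0, 0, -1]],
])

```text
time: 14.0
ee_pos: [0.4818, 0.2037, 0.1164]
ee_rot: [3.142, -0.0, 0.182]
force: [0.4, -2.1, 1.4]
finger_gap: 0.0214
```

drive_tool([
  [[-0.001, 0.0008, 0, 0, 0, 0, -1], [-0.0011, 0.0005, 0, 0, 0, 0, -1], [-0.0011, 0.0005, 0, 0, 0, 0, -1], [-0.0011, 0.0004, 0, 0, 0, 0, -1]],
])

```text
time: 14.4
ee_pos: [0.4773, 0.2061, 0.1162]
ee_rot: [-3.141, 0.0, 0.182]
force: [1.2, -1.6, -0.4]
finger_gap: 0.0209
```

```bash
cat > fit.py <<'E'
import numpy as np
from scipy.optimize import least_squares
import json,sys
P=np.array(json.load(open('pts.json')))
for Rf in (None,21,22,23):
    if Rf is None: f=lambda q:np.hypot(*(P-q[:2]).T)-q[2]; r=least_squares(f,[469,185,22])
    else: f=lambda q:np.hypot(*(P-q[:2]).T)-Rf; r=least_squares(f,[469,185])
    print(Rf,r.x,np.round(f(r.x),2))
E
echo '[[490.1,176.8],[492,182.4],[491.8,187.9],[490,193.7],[486.8,198.6],[485.6,200.4],[481.8,203.7],[477.3,206.1]]' > pts.json; python3 fit.py
```

```text
None [469.1813384  184.83200489  22.6574694 ] [-0.25  0.29  0.17 -0.03 -0.3  -0.03  0.04  0.11]
21 [470.90140763 185.59058335] [ 0.12  0.34  0.03 -0.25 -0.46 -0.13  0.14  0.48]
22 [469.86069026 185.13159574] [-0.11  0.31  0.11 -0.11 -0.36 -0.07  0.08  0.25]
23 [468.82888077 184.67657266] [-0.32  0.28  0.2   0.01 -0.27 -0.01  0.02  0.04]
```

```bash
python3 circ.py 478.0 206.4 469.2 184.8 22.7 67.8 97.8 10
```

```text
-0.0013, -0.0002
-0.0012, 0.0004
-0.0011, 0.0003
-0.0012, 0.0002
-0.0012, 0.0002
-0.0011, 0.0001
-0.0012, 0.0001
-0.0012, -0.0000
-0.0012, -0.0001
-0.0012, -0.0001
end [466.1 207.3]
```

drive_tool([
  [[-0.0012, 0.0004, -0.0003, 0, 0, 0, -1], [-0.0012, 0.0003, -0.0003, 0, 0, 0, -1], [-0.0011, 0.0001, -0.0003, 0, 0, 0, -1], [-0.0012, 0, 0, 0, 0, 0, -1]],
])

```text
time: 14.8
ee_pos: [0.473, 0.2066, 0.1156]
ee_rot: [3.141, -0.001, 0.182]
force: [1.0, -2.9, 2.0]
finger_gap: 0.0214
```

```bash
python3 circ.py 473.3 207.2 469.2 184.8 22.7 79.6 130 16
```

```text
-0.0012, 0.0001
-0.0013, 0.0001
-0.0012, 0.0001
-0.0013, -0.0000
-0.0012, -0.0001
-0.0013, -0.0001
-0.0012, -0.0003
-0.0012, -0.0003
-0.0012, -0.0003
-0.0012, -0.0004
-0.0011, -0.0005
-0.0011, -0.0005
-0.0011, -0.0007
-0.0011, -0.0006
-0.0010, -0.0007
-0.0010, -0.0008
end [454.6 202.2]
```

drive_tool([
  [[-0.0012, 0.0001, 0, 0, 0, 0, -1], [-0.0013, 0.0001, 0, 0, 0, 0, -1], [-0.0012, 0.0001, 0, 0, 0, 0, -1], [-0.0013, 0, 0, 0, 0, 0, -1], [-0.0012, -0.0001, 0, 0, 0, 0, -1]],
])

```text
time: 15.3
ee_pos: [0.4665, 0.2069, 0.1155]
ee_rot: [3.142, -0.0, 0.182]
force: [2.4, -2.6, 2.5]
finger_gap: 0.0213
```

Steady (about 4.5 N). Continuing.

drive_tool([
  [[-0.0013, -0.0001, 0, 0, 0, 0, -1], [-0.0012, -0.0003, 0, 0, 0, 0, -1], [-0.0012, -0.0003, 0, 0, 0, 0, -1], [-0.0012, -0.0003, 0, 0, 0, 0, -1], [-0.0012, -0.0004, 0, 0, 0, 0, -1]],
])

```text
time: 15.8
ee_pos: [0.4607, 0.2056, 0.1156]
ee_rot: [-3.141, -0.001, 0.182]
force: [3.4, -1.8, 1.7]
finger_gap: 0.0215
```

drive_tool([
  [[-0.0011, -0.0005, 0, 0, 0, 0, -1], [-0.0011, -0.0005, 0, 0, 0, 0, -1], [-0.0011, -0.0007, 0, 0, 0, 0, -1], [-0.0011, -0.0006, 0, 0, 0, 0, -1], [-0.001, -0.0007, 0, 0, 0, 0, -1], [-0.001, -0.0008, 0, 0, 0, 0, -1]],
])

```text
time: 16.4
ee_pos: [0.4541, 0.2017, 0.1156]
ee_rot: [-3.142, -0.0, 0.182]
force: [4.2, -0.9, 2.8]
finger_gap: 0.0214
```

```bash
python3 circ.py 454.6 202.2 469.2 184.8 22.7 130 180 16
```

```text
-0.0009, -0.0008
-0.0009, -0.0009
-0.0008, -0.0009
-0.0008, -0.0010
-0.0007, -0.0010
-0.0007, -0.0010
-0.0006, -0.0011
-0.0006, -0.0011
-0.0005, -0.0011
-0.0004, -0.0012
-0.0004, -0.0012
-0.0003, -0.0012
-0.0002, -0.0012
-0.0002, -0.0012
-0.0001, -0.0013
-0.0000, -0.0012
end [446.5 184.8]
```

drive_tool([
  [[-0.0008, -0.0009, 0, 0, 0, 0, -1], [-0.0009, -0.0009, 0, 0, 0, 0, -1], [-0.0008, -0.0009, 0, 0, 0, 0, -1], [-0.0007, -0.001, 0, 0, 0, 0, -1], [-0.0007, -0.001, 0, 0, 0, 0, -1]],
])

```text
time: 16.9
ee_pos: [0.4502, 0.1972, 0.1155]
ee_rot: [-3.141, -0.001, 0.182]
force: [4.2, 0.5, 2.4]
finger_gap: 0.0212
```

drive_tool([
  [[-0.0006, -0.001, 0, 0, 0, 0, -1], [-0.0006, -0.0011, 0, 0, 0, 0, -1], [-0.0005, -0.0011, 0, 0, 0, 0, -1], [-0.0005, -0.0011, 0, 0, 0, 0, -1], [-0.0004, -0.0012, 0, 0, 0, 0, -1]],
])

```text
time: 17.4
ee_pos: [0.4477, 0.1915, 0.1156]
ee_rot: [-3.141, -0.0, 0.182]
force: [4.8, 1.7, 2.8]
finger_gap: 0.0211
```

drive_tool([
  [[-0.0003, -0.0012, 0, 0, 0, 0, -1], [-0.0002, -0.0012, 0, 0, 0, 0, -1], [-0.0001, -0.0012, 0, 0, 0, 0, -1], [-0.0001, -0.0012, 0, 0, 0, 0, -1], [-0.0001, -0.0012, 0, 0, 0, 0, -1]],
])

```text
time: 17.9
ee_pos: [0.4465, 0.1854, 0.1152]
ee_rot: [-3.141, 0.001, 0.182]
force: [3.7, 2.7, 2.6]
finger_gap: 0.0212
```

```bash
python3 circ.py 447.3 186.0 469.2 184.8 22.1 177 237 20
```

```text
-0.0002, -0.0012
0.0000, -0.0012
0.0001, -0.0011
0.0002, -0.0012
0.0002, -0.0011
0.0003, -0.0011
0.0003, -0.0011
0.0004, -0.0011
0.0004, -0.0011
0.0005, -0.0010
0.0006, -0.0011
0.0006, -0.0009
0.0006, -0.0010
0.0007, -0.0009
0.0008, -0.0009
0.0008, -0.0008
0.0008, -0.0008
0.0009, -0.0008
0.0009, -0.0007
0.0010, -0.0006
end [457.2 166.3]
```

drive_tool([
  [[-0.0001, -0.0012, 0, 0, 0, 0, -1], [0, -0.0012, 0, 0, 0, 0, -1], [0.0001, -0.0011, 0, 0, 0, 0, -1], [0.0002, -0.0012, 0, 0, 0, 0, -1], [0.0002, -0.0011, 0, 0, 0, 0, -1]],
])

```text
time: 18.4
ee_pos: [0.4471, 0.1801, 0.1155]
ee_rot: [-3.141, -0.0, 0.182]
force: [2.8, 4.1, 2.6]
finger_gap: 0.0213
```

drive_tool([
  [[0.0003, -0.0011, 0, 0, 0, 0, -1], [0.0003, -0.0011, 0, 0, 0, 0, -1], [0.0004, -0.0011, 0, 0, 0, 0, -1], [0.0004, -0.0011, 0, 0, 0, 0, -1], [0.0005, -0.001, 0, 0, 0, 0, -1]],
])

```text
time: 18.9
ee_pos: [0.4489, 0.1744, 0.1154]
ee_rot: [-3.141, 0.0, 0.182]
force: [2.9, 3.9, 2.5]
finger_gap: 0.0214
```

drive_tool([
  [[0.0006, -0.001, 0, 0, 0, 0, -1], [0.0006, -0.0009, 0, 0, 0, 0, -1], [0.0006, -0.001, 0, 0, 0, 0, -1], [0.0007, -0.0009, 0, 0, 0, 0, -1], [0.0008, -0.0009, 0, 0, 0, 0, -1]],
])

```text
time: 19.4
ee_pos: [0.4519, 0.1698, 0.1152]
ee_rot: [-3.141, 0.001, 0.182]
force: [0.2, 6.0, 2.9]
finger_gap: 0.0216
```

drive_tool([
  [[0.0009, -0.0008, 0, 0, 0, 0, -1], [0.0009, -0.0007, 0, 0, 0, 0, -1], [0.0009, -0.0007, 0, 0, 0, 0, -1], [0.0009, -0.0007, 0, 0, 0, 0, -1], [0.001, -0.0006, 0, 0, 0, 0, -1]],
])

```text
time: 19.9
ee_pos: [0.4564, 0.1663, 0.1151]
ee_rot: [-3.141, 0.001, 0.182]
force: [0.9, 4.6, 3.4]
finger_gap: 0.0212
```

```bash
echo '[[473,206.6],[466.5,206.9],[460.7,205.6],[454.1,201.7],[450.2,197.2],[447.7,191.5],[446.5,185.4],[447.1,180.1],[448.9,174.4],[451.9,169.8],[456.4,166.3]]' > pts.json; python3 fit.py; python3 circ.py 457.5 166.6 469.8 185.0 21.8 236.3 296.3 20
```

```text
None [468.79335757 184.72470683  22.32727334] [-0.05 -0.03  0.06  0.12  0.06 -0.17 -0.02 -0.15  0.09  0.21 -0.12]
21 [467.23208497 185.34309436] [ 1.03  0.57  0.28 -0.02 -0.25 -0.52 -0.27 -0.2   0.35  0.83  0.91]
22 [468.40579931 184.87877588] [ 0.2   0.1   0.11  0.08 -0.02 -0.26 -0.09 -0.16  0.14  0.36  0.12]
23 [469.5932318  184.40572171] [-0.55 -0.29 -0.02  0.22  0.23  0.01  0.11 -0.1  -0.01 -0.06 -0.6 ]
0.0012, -0.0003
0.0010, -0.0006
0.0010, -0.0005
0.0010, -0.0005
0.0011, -0.0003
0.0011, -0.0004
0.0011, -0.0003
0.0011, -0.0002
0.0012, -0.0002
0.0011, -0.0001
0.0011, 0.0000
0.0012, 0.0000
0.0011, 0.0001
0.0011, 0.0001
0.0012, 0.0002
0.0011, 0.0003
0.0011, 0.0003
0.0011, 0.0004
0.0010, 0.0004
0.0011, 0.0005
end [479.5 165.5]
```

drive_tool([
  [[0.0011, -0.0005, 0, 0, 0, 0, -1], [0.001, -0.0005, 0, 0, 0, 0, -1], [0.001, -0.0005, 0, 0, 0, 0, -1], [0.001, -0.0005, 0, 0, 0, 0, -1], [0.0011, -0.0004, 0, 0, 0, 0, -1]],
])

```text
time: 20.4
ee_pos: [0.4619, 0.1634, 0.1151]
ee_rot: [3.141, 0.001, 0.182]
force: [-0.1, 3.9, 1.5]
finger_gap: 0.0218
```

drive_tool([
  [[0.0011, -0.0004, 0, 0, 0, 0, -1], [0.0011, -0.0003, 0, 0, 0, 0, -1], [0.0011, -0.0003, 0, 0, 0, 0, -1], [0.0011, -0.0002, 0, 0, 0, 0, -1], [0.0011, -0.0001, 0, 0, 0, 0, -1]],
])

```text
time: 20.9
ee_pos: [0.4676, 0.1624, 0.1153]
ee_rot: [-3.142, 0.0, 0.182]
force: [-2.6, 4.6, 2.3]
finger_gap: 0.0214
```

drive_tool([
  [[0.0011, 0, 0, 0, 0, 0, -1], [0.0011, 0.0001, 0, 0, 0, 0, -1], [0.0012, 0.0001, 0, 0, 0, 0, -1], [0.0011, 0.0002, 0, 0, 0, 0, -1], [0.0011, 0.0002, 0, 0, 0, 0, -1]],
])

```text
time: 21.4
ee_pos: [0.4734, 0.1628, 0.1154]
ee_rot: [3.141, -0.0, 0.182]
force: [-1.6, 2.9, 2.0]
finger_gap: 0.0211
```

```bash
python3 circ.py 473.5 162.9 468.8 184.7 22.3 282 342 20
```

```text
0.0011, 0.0003
0.0011, 0.0003
0.0011, 0.0004
0.0011, 0.0004
0.0010, 0.0005
0.0010, 0.0006
0.0010, 0.0006
0.0010, 0.0007
0.0009, 0.0007
0.0009, 0.0007
0.0009, 0.0008
0.0008, 0.0009
0.0007, 0.0009
0.0007, 0.0009
0.0007, 0.0010
0.0006, 0.0009
0.0006, 0.0011
0.0005, 0.0010
0.0004, 0.0011
0.0004, 0.0011
end [490.  177.8]
```

drive_tool([
  [[0.0011, 0.0002, 0, 0, 0, 0, -1], [0.0011, 0.0003, 0, 0, 0, 0, -1], [0.0011, 0.0004, 0, 0, 0, 0, -1], [0.0011, 0.0004, 0, 0, 0, 0, -1], [0.001, 0.0005, 0, 0, 0, 0, -1]],
])

```text
time: 21.9
ee_pos: [0.4784, 0.1647, 0.1151]
ee_rot: [3.141, 0.001, 0.182]
force: [-2.8, 1.7, 0.9]
finger_gap: 0.0215
```

drive_tool([
  [[0.0011, 0.0005, 0, 0, 0, 0, -1], [0.001, 0.0005, 0, 0, 0, 0, -1], [0.001, 0.0006, 0, 0, 0, 0, -1], [0.001, 0.0007, 0, 0, 0, 0, -1], [0.0009, 0.0007, 0, 0, 0, 0, -1]],
])

```text
time: 22.4
ee_pos: [0.4838, 0.1678, 0.1154]
ee_rot: [3.142, -0.0, 0.182]
force: [-2.9, 2.2, 2.1]
finger_gap: 0.0213
```

drive_tool([
  [[0.0009, 0.0008, 0, 0, 0, 0, -1], [0.0009, 0.0008, 0, 0, 0, 0, -1], [0.0008, 0.0009, 0, 0, 0, 0, -1], [0.0008, 0.0009, 0, 0, 0, 0, -1], [0.0007, 0.001, 0, 0, 0, 0, -1]],
])

```text
time: 22.9
ee_pos: [0.4878, 0.172, 0.1153]
ee_rot: [3.141, 0.0, 0.182]
force: [-3.0, 0.8, 0.3]
finger_gap: 0.0208
```

drive_tool([
  [[0.0007, 0.001, 0, 0, 0, 0, -1], [0.0007, 0.001, 0, 0, 0, 0, -1], [0.0006, 0.0011, 0, 0, 0, 0, -1], [0.0005, 0.0011, 0, 0, 0, 0, -1], [0.0004, 0.0011, 0, 0, 0, 0, -1]],
])

```text
time: 23.4
ee_pos: [0.4905, 0.1775, 0.1153]
ee_rot: [3.142, 0.0, 0.182]
force: [-4.3, -0.6, 1.9]
finger_gap: 0.0212
```

drive_tool([
  [[0.0003, 0.0008, 0, 0, 0, 0, -1], [0.0002, 0.0005, 0, 0, 0, 0, -1], [0, 0, 0, 0, 0, 0, -1], [0, 0, 0, 0, 0, 0, -1]],
])

```text
time: 23.8
ee_pos: [0.4912, 0.1789, 0.1154]
ee_rot: [-3.141, -0.0, 0.182]
force: [-4.9, -0.6, 3.3]
finger_gap: 0.0215
```

drive_tool([
  [[-0.004, 0.001, 0, 0, 0, 0, -1], [-0.006, 0.0015, 0, 0, 0, 0, -1], [-0.006, 0.0015, 0, 0, 0, 0, -1], [-0.006, 0.0015, 0, 0, 0, 0, -1], [0, 0, 0.01, 0, 0, 0, -1], [0, 0, 0.02, 0, 0, 0, -1], [0, 0, 0.02, 0, 0, 0, -1], [0, 0, 0.016, 0, 0, 0, -1], [0, 0, 0, 0, 0, 0, -1], [0, 0, 0, 0, 0, 0, -1]],
])

```text
time: 24.8
ee_pos: [0.4695, 0.1844, 0.1818]
ee_rot: [-3.142, -0.001, 0.182]
force: [0.5, 0.2, -1.3]
finger_gap: 0.0212
```

Run:
```python
from h import *
s=manip.read_state();print(s['time'],s['ee_pos'],s['ee_rot'],s['force'],s['wrist_torque'],s['finger_gap'])
snap('wrist','w9.png');snap('side','s9.png')
a=load('w7.png')[0][200:360,260:390];b=load('w9.png')[0][200:360,260:390]
cv2.imwrite('pics/w9c.png',cv2.resize(np.hstack([a,b]),None,fx=3,fy=3,interpolation=cv2.INTER_CUBIC))
print(cv2.absdiff(a,b).mean())
```

```text
24.8 [0.46951449 0.1843679  0.18182704] [-3.14152203e+00 -1.37453110e-03  1.82035562e-01] [ 0.50477237  0.24948477 -1.26060178] [ 0.00384348 -0.01361472  0.0611776 ] 0.02123426529107517
3.996826923076923
```

View pics/w9c.png

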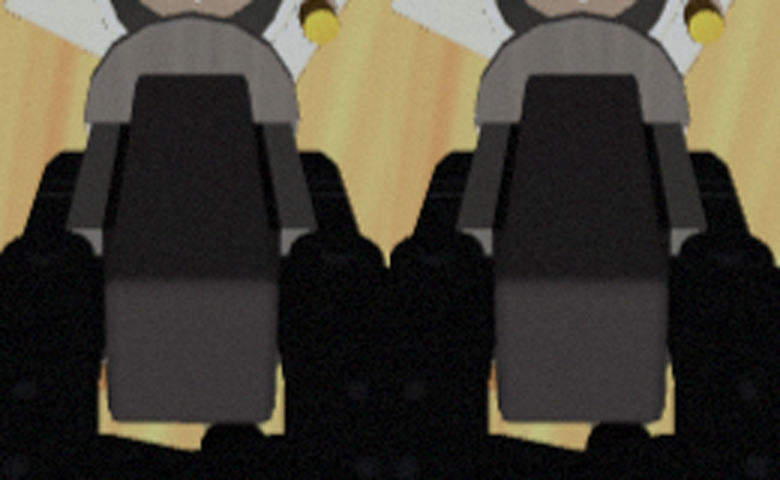

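View pics/s9.png

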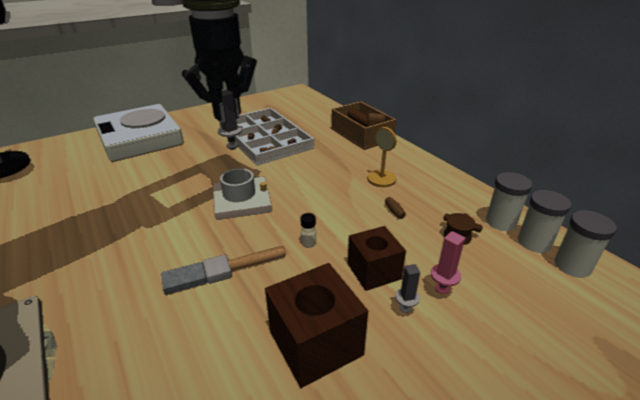

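drive_tool([
  [[0.006, -0.0165, 0, 0, 0, 0, -1], [0.01, -0.033, 0, 0, 0, 0, -1], [0.012, -0.035, 0, 0, 0, 0, -1], [0.012, -0.035, 0, 0, 0, 0, -1], [0.012, -0.035, 0, 0, 0, 0, -1], [0.012, -0.035, 0, 0, 0, 0, -1], [0.012, -0.035, 0, 0, 0, 0, -1], [0.012, -0.035, 0, 0, 0, 0, -1], [0.01, -0.032, 0, 0, 0, 0, -1], [0.006, -0.016, 0, 0, 0, 0, -1]],
])

```text
time: 25.9
ee_pos: [0.5728, -0.1257, 0.1798]
ee_rot: [-3.141, 0.002, 0.18]
force: [0.6, 0.5, -0.9]
finger_gap: 0.0216
```

drive_tool([
  [[0, 0, 0, 0, 0, 0, -1], [0, 0, 0, 0, 0, 0, -1], [0, 0, 0, 0, 0, 0, -1], [0, 0, 0, 0, 0, 0, -1]],
])

```text
time: 26.3
ee_pos: [0.573, -0.122, 0.1813]
ee_rot: [-3.141, 0.0, 0.183]
force: [-0.4, -0.2, -1.0]
finger_gap: 0.0214
```

Run:
```python
from h import *
s=manip.read_state();print(s['time'],s['ee_pos'],s['ee_rot'],s['force'])
snap('wrist','w10.png');snap('side','s10.png')
a=load('w6.png')[0][120:280,250:400];b=load('w10.png')[0][120:280,250:400]
cv2.imwrite('pics/w10c.png',cv2.resize(np.hstack([a,b]),None,fx=2.6,fy=2.6,interpolation=cv2.INTER_CUBIC))
```

```text
26.3 [ 0.57296969 -0.12197809  0.18131464] [-3.14122708e+00  1.60025324e-04  1.83381145e-01] [-0.40526875 -0.157468   -1.03893011]
```

View pics/w10c.png

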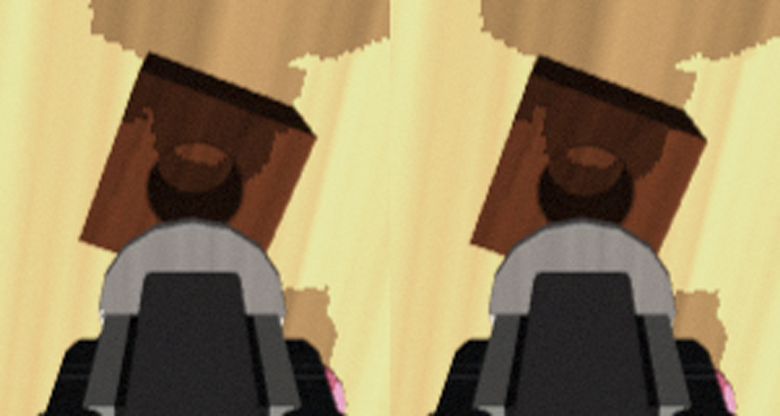

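drive_tool([
  [[0.0005, -0.0012, 0, 0, 0, 0, -1], [0, 0, -0.015, 0, 0, 0, -1], [0, 0, -0.015, 0, 0, 0, -1], [0, 0, -0.015, 0, 0, 0, -1], [0, 0, -0.015, 0, 0, 0, -1], [0, 0, -0.015, 0, 0, 0, -1], [0, 0, -0.01, 0, 0, 0, -1], [0, 0, -0.006, 0, 0, 0, -1], [0, 0, 0, 0, 0, 0, -1], [0, 0, 0, 0, 0, 0, -1]],
])

```text
time: 27.4
ee_pos: [0.574, -0.1246, 0.0909]
ee_rot: [3.141, -0.001, 0.182]
force: [-0.1, -0.7, -0.6]
finger_gap: 0.0211
```

drive_tool([
  [[0, 0, -0.002, 0, 0, 0, -1], [0, 0, -0.001, 0, 0, 0, -1], [0, 0, 0, 0, 0, 0, -1], [0, 0, 0, 0, 0, 0, -1]],
])

```text
time: 27.8
ee_pos: [0.5738, -0.1244, 0.0876]
ee_rot: [3.141, -0.0, 0.182]
force: [0.2, -0.7, -2.1]
finger_gap: 0.0213
```

drive_tool([
  [[0, 0.001, -0.0005, 0, 0, 0, -1], [0, 0, -0.0005, 0, 0, 0, -1], [0, 0, 0, 0, 0, 0, -1], [0, 0, 0, 0, 0, 0, -1]],
])

```text
time: 28.2
ee_pos: [0.5737, -0.1234, 0.0865]
ee_rot: [-3.142, -0.0, 0.182]
force: [0.2, 0.6, 0.0]
finger_gap: 0.0211
```

drive_tool([
  [[0, 0, -0.0005, 0, 0, 0, -1], [0, 0, -0.0005, 0, 0, 0, -1], [0, 0, 0, 0, 0, 0, -1]],
])

```text
time: 28.5
ee_pos: [0.5739, -0.1234, 0.0865]
ee_rot: [3.141, -0.0, 0.182]
force: [-3.6, 1.6, 7.8]
finger_gap: 0.022
```

Run:
```python
from h import *
s=manip.read_state();print(s['time'],s['ee_pos'],s['ee_rot'],s['force'])
snap('wrist','w11.png');snap('side','s11.png')
a=load('w5.png')[0][120:280,250:400];b=load('w11.png')[0][120:280,250:400];c=load('s11.png')[0][150:310,310:460]
cv2.imwrite('pics/w11c.png',cv2.resize(np.hstack([a,b,c]),None,fx=1.75,fy=1.75,interpolation=cv2.INTER_CUBIC))
```

```text
28.5 [ 0.57385995 -0.12339788  0.08646444] [ 3.14145081e+00 -3.42923542e-04  1.82098929e-01] [-3.56272303  1.64552873  7.76479818]
```

View pics/w11c.png

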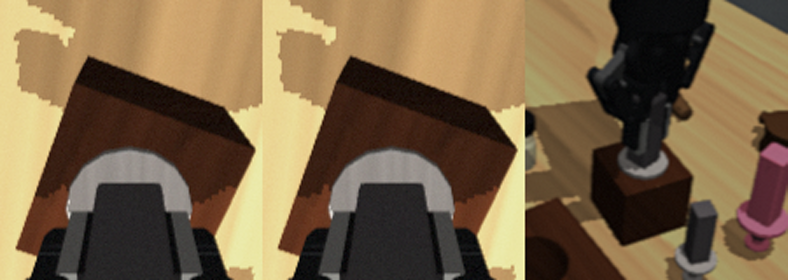

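Seated: the flange touches the holder with about 8 N at the same TCP height as before. I'll ease off 1 mm and open.

drive_tool([
  [[0, 0, 0.0008, 0, 0, 0, -1], [0, 0, 0, 0, 0, 0, -0.5], [0, 0, 0, 0, 0, 0, 0], [0, 0, 0, 0, 0, 0, 1], [0, 0, 0, 0, 0, 0, 1], [0, 0, 0, 0, 0, 0, 1], [0, 0, 0, 0, 0, 0, 1], [0, 0, 0, 0, 0, 0, 1]],
])

```text
time: 29.4
ee_pos: [0.5736, -0.1234, 0.0861]
ee_rot: [-3.142, 0.0, 0.182]
force: [0.9, 0.6, -0.7]
finger_gap: 0.0856
```

drive_tool([
  [[0, 0, 0, 0, 0, 0, 1], [0, 0, 0.015, 0, 0, 0, 1], [0, 0, 0.025, 0, 0, 0, 1], [0, 0, 0.03, 0, 0, 0, 1], [0, 0, 0.03, 0, 0, 0, 1], [0, 0.02, 0.03, 0, 0, 0, 1], [0, 0.02, 0.015, 0, 0, 0, 1], [0, 0, 0, 0, 0, 0, 1], [0, 0, 0, 0, 0, 0, 1]],
])

```text
time: 30.3
ee_pos: [0.5739, -0.0834, 0.2322]
ee_rot: [3.141, -0.001, 0.183]
force: [-0.1, -0.2, -1.0]
finger_gap: 0.0852
```

Run:
```python
from h import *
s=manip.read_state();print(s['time'],s['ee_pos'],s['force'],s['finger_gap'])
snap('wrist','w12.png');snap('side','s12.png');snap('top','t12.png')
```

```text
30.3 [ 0.57393377 -0.08344015  0.23219795] [-0.08276866 -0.20778045 -0.96491276] 0.08518388666262079
```

View pics/w12.png

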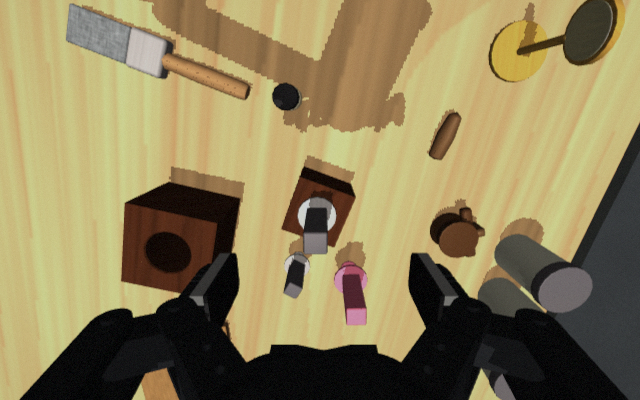

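View pics/s12.png

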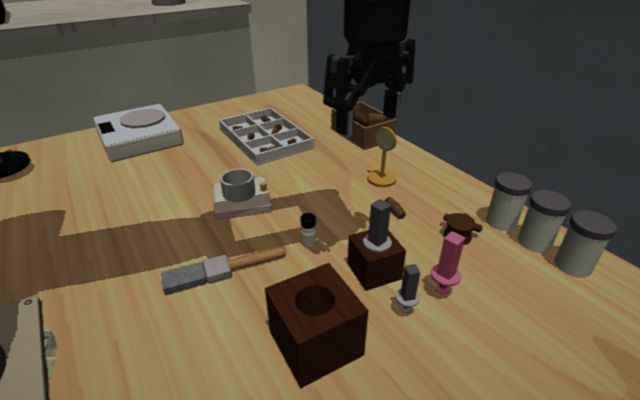

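Run:
```python
from h import *
a=load('side0.png')[0];b=load('s12.png')[0]
d=cv2.absdiff(a,b).max(2)
print('tool area',d[190:260,345:405].max(),'px>60:',(d[190:260,345:405]>60).sum())
print('side px>60 in base/vial/brush/vertebra', [(d[y0:y1,x0:x1]>60).sum() for x0,y0,x1,y1 in [(295,210,320,250),(365,125,400,190),(385,195,410,220),(440,205,485,245),(160,245,290,295)]])
c=load('w12.png')[0]; cv2.imwrite('pics/w12c.png',cv2.resize(c[160:270,270:370],None,fx=5,fy=5,interpolation=cv2.INTER_CUBIC))
```

```text
tool area 92 px>60: 52
side px>60 in base/vial/brush/vertebra [np.int64(12), np.int64(0), np.int64(70), np.int64(0), np.int64(6)]
```

View pics/w12c.png

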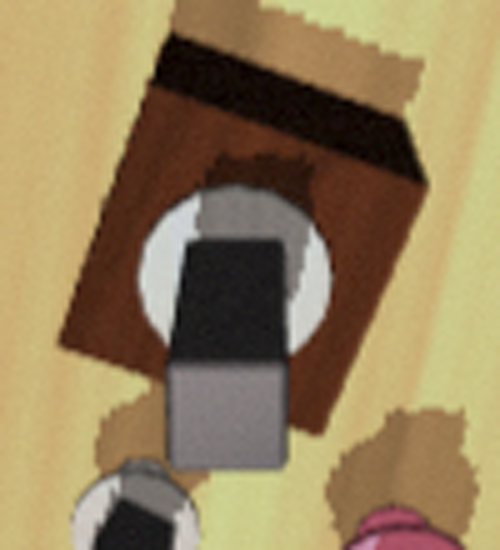

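```bash
python3 -c "
from rig import manip
print(manip.close_job())"
```

```text
the job is handed in; nothing more can be done
None
```

I ran the deburring cone once counter-clockwise around the tube's inner edge, from the pin's side back to the pin's side. I then stood the tool back in its holder, let go, and handed the job in at about 30 s of the 72 s allowed. No verdict is reported.

- **Circle:** It took about 12 s at roughly 11 mm/s. Wrist force implied about 1 to 8 N on the head in nearly every reading, against the 15 N limit. These readings carry about ±1 N of noise.
- **Weak spot:** One reading, between the 1/8 and 1/4 marks, fell to about 1 N. I pressed about 0.5 mm further out, and later readings were 2 N or more.
- **Depth:** First contact came about 2 mm further out than planned, which suggested the tip was only about 3 mm below the edge. Just after the 1/4 mark I lowered it by 0.9 mm and tightened the circle to match.
- **Tube position:** A circle fitted to the contact points put the tube's centre at (0.4688, 0.1847) m, within 0.5 mm of the wrist-camera estimate. My first reading from the top camera was about 6 mm off in y, because I had picked out the rim wrongly there.
- **Return:** The tool did not slip in the grip. The flange met the holder with about 8 N, at the height where I had picked the tool up. The last pictures show it upright and seated with the gripper open and clear.
- **Bystanders:** They look unmoved. A before/after picture check showed some changed pixels around the rib, which I took for shadow. In the wrist pictures the rib sits where it was at the start.

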